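Load the label dispenser and hold its feed lever

ROBOT

A 6-joint arm with a two-finger parallel gripper is mounted at the origin on the work surface. World frame = base frame: x ahead of the robot, y to its left, z up, the work surface at z = 0. Lengths are in m, angles in rad, forces in N, time in s.
With the tool pointing down it reaches from about 0.35 to 0.8 m from the base axis. Payload 7.3 kg.
Tool frame: the origin (TCP) lies at the very end of the fingers, on their centre line; the grasp point (between the pads) lies 19 mm behind it; z points along the fingers, y is the direction in which the jaws open and shut (so a half turn about z gives the same grasp; the last joint's range is limited). The gripper opens to 85 mm and grips with 20 to 120 N. Pads are 22 mm wide; open, the fingers measure 114 mm over their backs; the gripper's body (76 mm by 85 mm) begins 54 mm behind the grasp point. The pads swing forward as they close: fully open they stand 13 mm farther back than shut.
Start: joints at [-1.315, 0.342, 1.524, -0, 1.275, -0.146], TCP at [0.205, -0.483, 0.231] pointing down, gripper open.
Joint ranges: [-2.53, 2.53], [-0.77, 2.02], [0.04, 2.7], [-1, 4.14], [0.28, 2.66], [-3.11, 3.11]. Speed limits (rad/s): [2.57, 2.57, 3.14, 3.14, 3.14, 3.14].

INTERFACE

Orientations are given as [roll, pitch, yaw] about the fixed x, y, z axes, in that order (R = Rz(yaw) Ry(pitch) Rx(roll)).
In Python, from plant import r gives the robot as it stands. The module is installed in compiled form; this text tells all that it offers.
- The arm moves only by the tool servo_tool, never from a script. Its argument "moves" is a list that holds one entry, the list of rows, each a list of 5 numbers: the finger opening in m, from 0 to 0.0854, then the shift along the world's x, y, z in m, then the turn about the world's z in rad. A call has exactly 8 rows; each row shifts and turns the commanded pose from where the row before left it; what a row does not reach is not made up. A row lasts 1/8 s, in which the tool goes at most 62.5 mm and 10.7 degrees, less where a joint would pass 70% of its speed; a pose out of reach is approached as far as the arm can. A call is refused whole if a number of a shift passes 0.0625 or a number of a turn 0.188, either way. A call with a gripper value outside its range is refused whole. The fingers move at their own pace and stop on an object; the grip force is fixed at half the most. Time passes only in rows, so rows that do not move let the fingers close, or fill a call up. It gives the time, the measured TCP pose, the force and the opening at its end, in the units of the state.
- r.sense(): the state, without advancing time (a new reading comes with each control period).
- r.snapshot(name): name is "scene" or "top" or "wrist"; returns the picture (420x560x3 uint8, blue, green, red); there is no depth.
- r.camera_info(name): a dict with "K" (3x3 intrinsics, pixels), "extrinsics" (4x4, takes a point from camera to world coordinates). Camera axes: x right, y up, looking along -z (the intrinsics and any distortion apply to the point x, -y, -z); pixel columns grow to the right and rows downward; lengths in m; the calibration is good to about 2 mm. A picture is of the moment at which its call begins: read the wrist's pose just before it. camera_info takes no time and is no camera call; for the wrist camera it gives the pose at the moment of the call.
- r.finish_job(): hands the job in, once; it reports no verdict.
The state is a dict: "clock": time; "q": joint angles; "qd": joint speeds; "effort": joint torques, N m; "ee_pos": TCP position; "ee_rot": TCP orientation; "wrist_force": force on the tool from outside, world axes, zero at the start; "torque": the same for the moment, N m; "grip_width": opening from 0.0 (shut) to 1.0 (fully open).
Only numpy, scipy, OpenCV 4.12 (cv2) and the standard library are available. Lean on these libraries where they do the work, as an engineer would, in place of code of your own. Each camera call takes 0.05 s, during which the arm holds its last target. There are 200 camera calls.

TASK

At the checkout, put a fresh roll in the label dispenser: slide the full label roll up off its post on the two-post storage stand, lower it over the dispenser's upright spindle until it sits flat and fully home, and let go of it. Then press the dispenser's spring-loaded feed lever about half way down (never right down to its stop) and finish while still holding it there with the gripper; it springs back if let go. Leave the spent core on its post and all the other things on the counter where they stand.

Things in the scene. Friction and masses are not known exactly. Their poses are not given: they have to be found in the camera images.
- label_roll: full label roll, white paper wound on a cardboard core: upright ring, outside diameter 52 mm, bore 26 mm, 40 mm tall, about 60 g; origin at the centre of its underside, z up along its bore. It stands on one of the two posts of the storage stand (which one varies)
- spent_core: bare cardboard core on the other post of the stand: 32 mm outside diameter, 26 mm bore, 40 mm tall; origin at the centre of its underside. Stays where it is
- stand: storage stand, fixed: grey base plate 110 (x) by 220 (y) by 12 mm with two upright steel posts of 16 mm diameter at y = +55 and -55 mm, which rise 58 mm above the plate (tips 70 mm above the counter); origin at the centre of the underside of the plate, on the counter
- dispenser: label dispenser, fixed: grey base 130 (x) by 260 (y) by 22 mm; upright spindle at y = +85 mm; grey head at y = -50 to 0, 90 mm in x, top 98 mm up; from it the feed lever sticks out to -y, with a thin scale plate on its -x side (x = -22, y = -50 to -92 mm, top 97 mm up) marked rest, half way (long mark) and stop. Origin: centre of the underside, on the counter
- spindle_seat (a point): centre of the top face of the dispenser's black hub (44 mm diameter), 28 mm above the counter, where the underside of the roll must come to rest; the steel spindle of 16 mm diameter (tapered tip) rises 55 mm above this point. Axes as the dispenser's
- lever_pad (a point): centre of the top face of the black pad at the end of the feed lever: pad 44 mm (x) by 40 mm (y) by 12 mm, 92 mm above the counter at rest; 85 mm out (along the dispenser's -y) from the lever's hinge, moves with the lever and sinks about 19 mm at half way and 36 mm at the stop; free space below it
- feed_lever (a joint): angle of the feed lever in rad: 0 at rest (level), grows as the pad is pressed down, 0.22 half way, 0.44 at the stop. Sprung back to 0: a push straight down on the middle of the pad takes about 2 N to start, 5 N half way and 8 N at the stop
- can: round food tin with a paper label, 66 mm diameter, 105 mm tall, beyond the stand; origin at the centre of its underside
- carton: small cardboard carton, 60 (x) by 85 (y) by 65 mm tall, beyond the stand; origin at the centre of its underside
- jar: jar, 62 mm diameter, 85 mm tall, beyond the dispenser; origin at the centre of its underside
- stapler: stapler lying beyond the dispenser, 36 (x) by 130 (y) by 42 mm tall; origin at the centre of its underside
- marker: marker pen lying on the robot's side of the stand, 130 mm (x) by 14 by 14 mm; origin at the centre of its underside
Not all that is in view belongs to the job. What is shaped like the label_roll but blue or pink is not meant.

How it is judged:
By the outcome, as a careful person would: the job done as asked, in the order asked, and still so for the second after the job is handed in, while the arm keeps its last pose, push and grip.
It also fails if it takes over 53 s, if anything falls off the work surface, if the arm or the gripper's body presses on something with over 40 N, if the wrist force passes 120 N, or if a joint passes its speed limit or range.

## Working session

There is one attempt and no reset: what is moved stays moved. The work goes in short steps, Python scripts to look and compute and a tool call to move; the robot and the scene stay as the last step left them, time stands still between calls to the robot, and variables do not carry over. Pictures are saved under pics/ and viewed, about 8 in all and at most 12, crops included, and the job is handed in when it is done.

Besides the shell and the picture viewer there is one more tool, called after "Call:" in YAML: its name, and indented under it one key for each argument. servo_tool: Moves the arm, as the interface text tells. Its arguments: {"type":"object","properties":{"moves":{"type":"array"}},"required":["moves"]}

```bash
mkdir -p pics; python3 - <<'E'
from plant import r
import cv2,numpy as np
s=r.sense();print(s['clock'],s['ee_pos'],s['ee_rot'],s['grip_width'])
for n in('scene','top'):
    c=r.camera_info(n);print(n,np.round(c['K'],1).tolist(),np.round(c['extrinsics'],4).tolist(),[k for k in c])
    cv2.imwrite(f'pics/{n}0.png',r.snapshot(n))
E
```

```text
0.0 [ 0.2052248  -0.48276682  0.23062553] [-3.14001913e+00 -2.40722244e-04  4.01781086e-01] 0.9997222437425127
scene [[430.9, 0.0, 281.9], [0.0, 430.9, 212.2], [0.0, 0.0, 1.0]] [[0.7989, -0.4845, 0.3563, 0.8764], [0.6014, 0.6436, -0.4734, -0.4523], [-0.0, 0.5925, 0.8056, 0.7976], [0.0, 0.0, 0.0, 1.0]] ['K', 'extrinsics']
top [[426.8, 0.0, 280.1], [0.0, 426.8, 208.2], [0.0, 0.0, 1.0]] [[0.0037, 0.9964, -0.0844, 0.4738], [-0.9999, 0.0028, -0.0106, -0.0171], [-0.0104, 0.0844, 0.9964, 1.2227], [0.0, 0.0, 0.0, 1.0]] ['K', 'extrinsics']
```

View pics/top0.png

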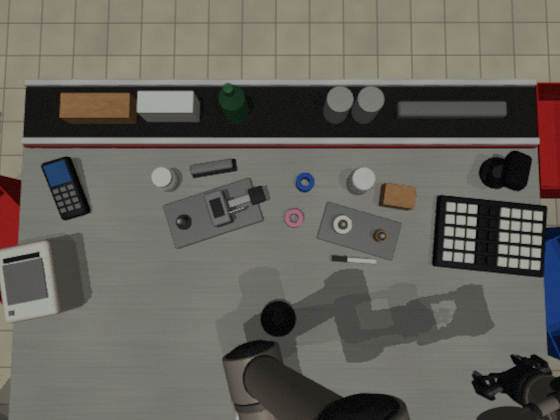

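View pics/scene0.png

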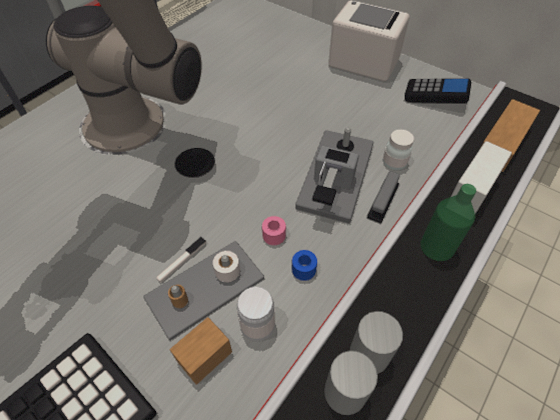

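Top view: the white roll at (342,225) is the one wanted. The look-alikes are the spent core (380,236, brown), the blue ring (305,182), the pink ring (294,218), and the white-topped can (362,180) and jar (165,178). The dispenser spindle is at about (184,222) and the pad at about (258,195). In the scene view the roll is at (227,265), the spindle at (347,135) and the pad at (324,196).

```bash
cat > h.py <<'E'
from plant import r
import cv2,numpy as np
def ray(n,u,v,c=None):
    c=c or r.camera_info(n);K=np.array(c['K']);E=np.array(c['extrinsics'])
    d=np.linalg.inv(K)@[u,v,1];d=E[:3,:3]@[d[0],-d[1],-d[2]]
    return E[:3,3],d
def plane(n,u,v,z,c=None):
    o,d=ray(n,u,v,c);return o+d*(z-o[2])/d[2]
def proj(n,p,c=None):
    c=c or r.camera_info(n);E=np.linalg.inv(np.array(c['extrinsics']))
    q=E[:3,:3]@np.array(p)+E[:3,3];q=np.array(c['K'])@[q[0],-q[1],-q[2]];return q[:2]/q[2]
E
python3 - <<'E'
from h import *
a=cv2.imread('pics/top0.png');b=cv2.imread('pics/scene0.png')
for nm,(u,v,z) in dict(roll=(342,225,.052),core=(380,236,.052),spin=(184,222,.05),pad=(258,195,.092)).items():
    print(nm,plane('top',u,v,z).round(3))
# plates: dispenser/stand outlines in top
g=cv2.cvtColor(a,cv2.COLOR_BGR2HSV)
print(g[240,330],g[215,362],g[235,210],g[230,450//2],g[262,250],g[225,335],g[196,258])
A=cv2.resize(a[170:260,155:275],None,fx=6,fy=6,interpolation=cv2.INTER_CUBIC)[:, :400]
B=cv2.resize(a[195:265,310:410],None,fx=6,fy=6,interpolation=cv2.INTER_CUBIC)
A=cv2.resize(a[170:255,155:275],None,fx=6,fy=6,interpolation=cv2.INTER_CUBIC)
cv2.imwrite('pics/cropA.png',A)
s=cv2.resize(b[230:330,140:270],None,fx=6,fy=6,interpolation=cv2.INTER_CUBIC)
s2=cv2.resize(b[120:220,290:410],None,fx=5,fy=5,interpolation=cv2.INTER_CUBIC)
B=cv2.resize(a[195:265,310:410],None,fx=4,fy=4,interpolation=cv2.INTER_CUBIC)
C=np.zeros((580,800,3),np.uint8);C[:280,:400]=B
t=cv2.resize(a[170:245,160:270],None,fx=3.6,fy=3.6,interpolation=cv2.INTER_CUBIC);C[:270,400:400+t.shape[1]]=t[:, :400]
t=cv2.resize(b[235:310,145:245],None,fx=4,fy=4);C[280:580,:400]=t
t=cv2.resize(b[125:200,290:390],None,fx=4,fy=4);C[280:580,400:]=t
cv2.imwrite('pics/crop1.png',C)
E
```

```text
roll [ 0.527 -0.175  0.052]
core [ 0.497 -0.278  0.052]
spin [0.534 0.26  0.05 ]
pad [0.605 0.054 0.092]
[ 24  13 102] [23 11 95] [ 24  13 102] [ 38  10 101] [ 27  19 122] [ 40  18 167] [150   7  35]
```

View pics/crop1.png

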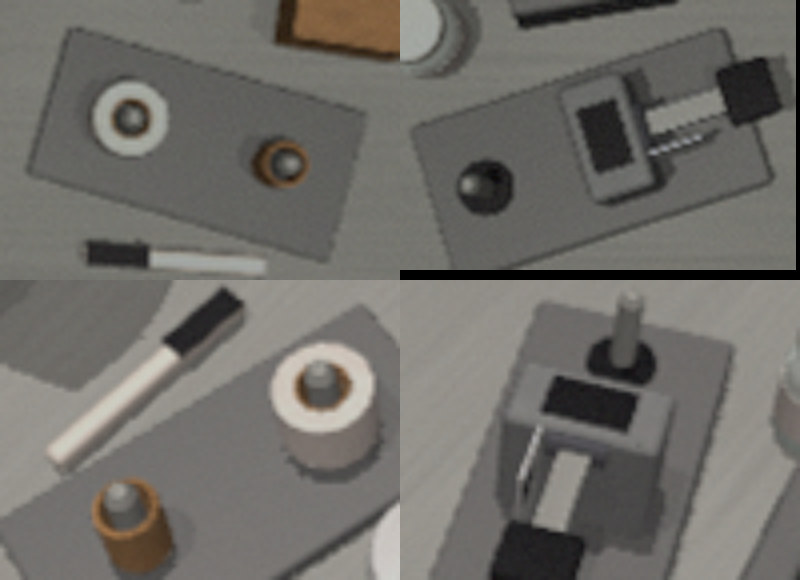

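The close crop confirms the choice: white paper around a brown core, on the post at crop (130,118). The hub and spindle are at crop (486,187) and the pad at (749,91). Next I measure precisely with masks in both views.

```bash
python3 - <<'E'
from h import *
I={n:cv2.imread(f'pics/{n}0.png') for n in('top','scene')}
def blob(n,box,f):
    x0,y0,x1,y1=box;p=I[n][y0:y1,x0:x1];h=cv2.cvtColor(p,cv2.COLOR_BGR2HSV).astype(int)
    m=f(h).astype(np.uint8);k,l,st,c=cv2.connectedComponentsWithStats(m);i=1+st[1:,4].argmax()
    cn=max(cv2.findContours((l==i).astype(np.uint8),0,2)[0],key=cv2.contourArea)
    mr=cv2.minAreaRect(cn);hull=cv2.moments(cv2.convexHull(cn));cc=np.array([hull['m10'],hull['m01']])/hull['m00']
    return cc+[x0,y0],mr,st[i,4]
dark=lambda h:h[...,2]<62
cc,mr,a=blob('top',(325,208,360,245),lambda h:h[...,2]>150);print('roll top ring',cc,mr[1],a,plane('top',*cc,.052).round(4))
cc,mr,a=blob('top',(170,208,200,236),dark);print('hub',cc,mr[1],a,plane('top',*cc,.028).round(4))
cc,mr,a=blob('top',(246,183,272,208),dark);print('pad top',cc,mr,a,plane('top',*cc,.090).round(4))
cc,mr,a=blob('scene',(310,184,338,206),dark);print('pad scene',cc,mr[1],a,plane('scene',*cc,.086).round(4))
cc,mr,a=blob('top',(204,192,234,226),dark);print('head screen',cc,mr,plane('top',*cc,.098).round(4))
# plate corners
S=np.array([(75,28),(366,113),(330,260),(28,172)])/4+[310,195]
P=[plane('top',u,v,.012) for u,v in S];print('stand',np.round(P,3)[:,:2].tolist(),np.mean(P,0).round(4))
D=[plane('top',160+(u-400)/3.6,170+v/3.6,.022) for u,v in [(413,130),(722,28),(772,182)]];print('disp',np.round(D,3)[:,:2].tolist(),'ctr',((D[0]+D[2])/2).round(4))
y=D[0]-D[1];print('yaw disp',np.arctan2(-y[0],y[1]),np.linalg.norm(y),np.linalg.norm(D[1]-D[2]))
# spindle/post tips in scene: bright blob
for nm,uv,z in(('spindle tip',(290+230/4,125+18/4),.083),('roll post tip',(145+319/4,235+88/4),.070),('roll top',(145+323/4,235+108/4),.052)):print(nm,plane('scene',*uv,z).round(4))
E
```

```text
roll top ring [342.20387597 224.08992248] (16.0, 16.0) 137 [ 0.5296 -0.1751  0.052 ]
hub [183.23384615 221.80923077] (14.0, 14.0) 155 [0.5358 0.2674 0.028 ]
pad top [256.15106383 194.85744681] ((9.900003433227539, 11.699997901916504), (17.076295852661133, 15.17893123626709), 71.56504821777344) 243 [0.6052 0.059  0.09  ]
pad scene [324.1057739  194.82920912] (20.880096435546875, 17.718673706054688) 351 [0.6054 0.0559 0.086 ]
head screen [216.44532628 207.3324515 ] ((12.450002670288086, 15.349998474121094), (18.024980545043945, 10.75174331665039), 71.56504821777344) [0.5708 0.1634 0.098 ]
stand [[0.594, -0.143], [0.534, -0.348], [0.431, -0.321], [0.492, -0.109]] [ 0.513  -0.2302  0.012 ]
disp [[0.58, 0.326], [0.662, 0.083], [0.54, 0.043]] ctr [0.5604 0.1841 0.022 ]
yaw disp 0.32433136104242605 0.2558849623850765 0.1281389398855688
spindle tip [0.5379 0.2588 0.083 ]
roll post tip [ 0.5307 -0.1782  0.07  ]
roll top [ 0.5313 -0.1788  0.052 ]
```

Call:
servo_tool:
  moves:
    - [[0.0854,0.04,0.038,0,-0.01],[0.0854,0.04,0.038,0,-0.01],[0.0854,0.04,0.038,0,-0.01],[0.0854,0.04,0.038,0,-0.01],[0.0854,0.04,0.038,0,-0.01],[0.0854,0.04,0.038,0,-0.01],[0.0854,0.04,0.038,0,-0.01],[0.0854,0.04,0.038,0,-0.01]]

```text
clock: 1.1
ee_pos: [0.5263, -0.1777, 0.231]
ee_rot: [-3.141, 0.0, 0.322]
wrist_force: [1.6, -0.7, 0.4]
grip_width: 1.001
```

```bash
python3 - <<'E'
from h import *
s=r.sense();print(s['clock'],s['ee_pos'],s['ee_rot'],s['q'].round(3) if hasattr(s['q'],'round') else s['q'])
c=r.camera_info('wrist');print(np.round(c['K'],1).tolist(),np.round(c['extrinsics'],3).tolist())
cv2.imwrite('pics/w1.png',r.snapshot('wrist'))
for p in((.530,-.177,.052),(.530,-.177,.07),(.205*0+.513,-.230,.012)):print(proj('wrist',p,c))
E
```

```text
1.1 [ 0.52634621 -0.17768209  0.23101032] [-3.14140182e+00  4.92597619e-04  3.21541050e-01] [-0.463  0.399  1.439 -0.     1.305  0.786]
[[353.2, 0.0, 285.0], [0.0, 353.2, 206.7], [0.0, 0.0, 1.0]] [[0.315, 0.903, 0.292, 0.601], [-0.949, 0.299, 0.098, -0.153], [0.001, -0.307, 0.952, 0.374], [0.0, 0.0, 0.0, 1.0]]
[284.79746748 177.31973242]
[284.80172008 181.96547177]
[326.84959492 198.76515972]
```

View pics/w1.png

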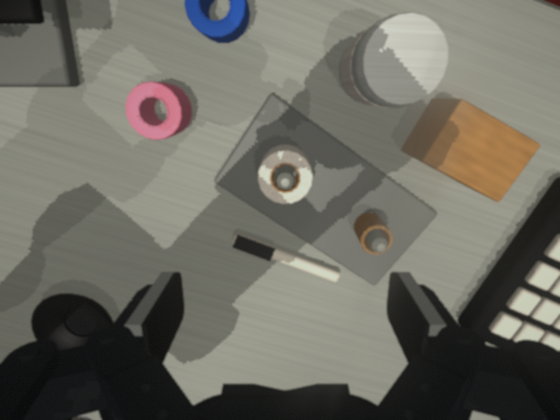

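Wrist view: roll ring centred at (286,175) and post tip at (286,182), within 2 px of the prediction. The fingers straddle it with room to spare, so I descend.

Call:
servo_tool:
  moves:
    - [[0.0854,0.002,0.0,-0.035,0],[0.0854,0.003,0.0,-0.035,0],[0.0854,0,0,-0.035,0],[0.0854,0,0,-0.035,0],[0.0854,0,0,-0.03,0],[0.0854,0,0,-0.02,0],[0.0854,0,0,-0.015,0],[0.0854,0,0,-0.007,0]]

```text
clock: 2.15
ee_pos: [0.53, -0.1791, 0.0185]
ee_rot: [-3.141, 0.001, 0.322]
wrist_force: [0.2, 0.3, 0.6]
grip_width: 1.0
```

Call:
servo_tool:
  moves:
    - [[0.0854,0,0,0,0],[0.03,0,0,0,0],[0.03,0,0,0,0],[0.03,0,0,0,0],[0.03,0,0,0,0],[0.03,0,0,0,0],[0.03,0,0,0,0],[0.03,0,0,0,0]]

```text
clock: 3.15
ee_pos: [0.531, -0.1795, 0.0205]
ee_rot: [3.14, -0.001, 0.322]
wrist_force: [-1.2, 0.4, 5.0]
grip_width: 0.589
```

Call:
servo_tool:
  moves:
    - [[0.03,0,0,0.005,0],[0.03,0,0,0.01,0],[0.03,0,0,0.02,0],[0.03,0,0,0.025,0],[0.03,0,0,0.025,0],[0.03,0,0,0.025,0],[0.03,0,0,0.02,0],[0.03,0,0,0.01,0]]

```text
clock: 4.15
ee_pos: [0.5307, -0.1794, 0.161]
ee_rot: [3.14, -0.002, 0.322]
wrist_force: [0.1, -0.3, -1.2]
grip_width: 0.587
```

```bash
python3 - <<'E'
from h import *
s=r.sense();print(s['clock'],s['ee_pos'],s['ee_rot'],s['wrist_force'],s['grip_width'])
C=np.hstack([r.snapshot('wrist')[:, :],cv2.resize(r.snapshot('scene')[150:360,120:360],(480,420))])
cv2.imwrite('pics/w2.png',cv2.resize(C,(800,323)))
E
```

```text
4.15 [ 0.53070998 -0.17936288  0.16097815] [ 3.13995273e+00 -1.52786994e-03  3.21810078e-01] [ 0.05115691 -0.29516338 -1.18583044] 0.586532495200371
```

View pics/w2.png

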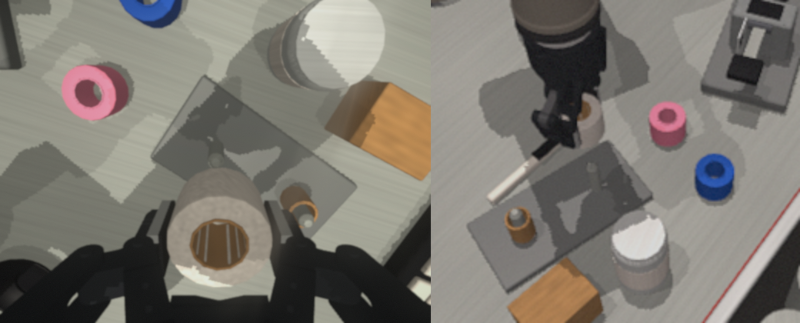

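Roll held upright and clear of the post; the spent core and the rest are untouched. Bore at wrist pixel ≈(285,316). I compute its in-hand offset from that.

```bash
python3 - <<'E'
from h import *
s=r.sense();p=np.array(s['ee_pos']);c=r.camera_info('wrist');a=r.snapshot('wrist')
h=cv2.cvtColor(a,cv2.COLOR_BGR2HSV).astype(int);box=h[280:370,225:345]
m=((box[...,1]>75)&(box[...,0]<25)).astype(np.uint8)
cn=cv2.convexHull(np.vstack([q for q in cv2.findContours(m,0,2)[0] if cv2.contourArea(q)>30]));e=cv2.fitEllipse(cn);print(e)
u,v=e[0][0]+225,e[0][1]+280
z=p[2]+.0315;q=plane('wrist',u,v,z,c);print('bore',u,v,q,'off',q-p)
L=plane('wrist',u-e[1][1]/2,v,z,c);R=plane('wrist',u+e[1][1]/2,v,z,c);print('bore dia',np.linalg.norm(R-L))
E
```

```text
((60.085140228271484, 37.57332229614258), (66.55821990966797, 76.99506378173828), 90.50289154052734)
bore 285.0851402282715 317.5733222961426 [ 0.53079209 -0.17991053  0.19198791] off [ 3.69525295e-05 -5.09848840e-04  3.15000000e-02]
bore dia 0.028395509613544614
```

Call:
servo_tool:
  moves:
    - [[0.03,-0.01,0.03,0.005,0],[0.03,-0.01,0.055,0.005,0],[0.03,-0.01,0.06,0,0],[0.03,-0.01,0.06,0,0],[0.03,-0.01,0.06,0,0],[0.03,-0.01,0.06,0,0],[0.03,-0.01,0.06,0,0],[0.03,-0.005,0.045,0,0]]

```text
clock: 5.3
ee_pos: [0.4539, 0.2529, 0.1683]
ee_rot: [-3.142, 0.002, 0.323]
wrist_force: [1.1, -0.3, -0.7]
grip_width: 0.589
```

```bash
python3 - <<'E'
from h import *
s=r.sense();print(s['clock'],s['ee_pos'],s['ee_rot'],s['wrist_force'],s['grip_width'])
c=r.camera_info('wrist');a=r.snapshot('wrist');cv2.imwrite('pics/w3.png',a)
import pickle;pickle.dump(c,open('w3.pkl','wb'))
for p in((.535,.266,.083),(.535,.266,.028),(.605,.058,.092)):print(proj('wrist',p,c))
E
```

```text
5.3 [0.45392839 0.25294853 0.168326  ] [-3.14158787e+00  1.91371664e-03  3.23179667e-01] [ 1.06264897 -0.31252479 -0.74281047] 0.5891616941424469
[305.5773046   88.71916267]
[301.50012608  89.37151189]
[679.38745506  87.45370032]
```

View pics/w3.png

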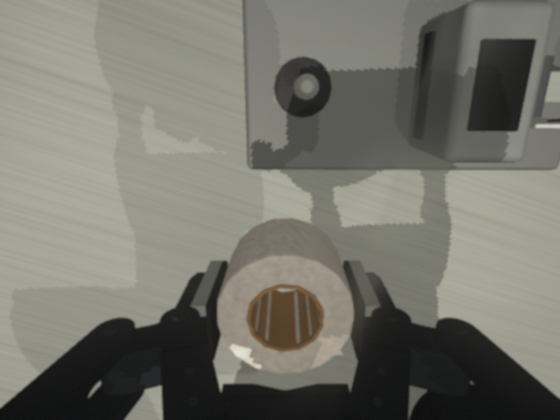

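Spindle tip at (306,88) and hub at (303,87), against predictions of (305.6,88.7) and (301.5,89.4). Spindle at ≈(0.5355, 0.2655). Moving over it.

Call:
servo_tool:
  moves:
    - [[0.03,0.02,0.004,0,0],[0.03,0.02,0.004,0,0],[0.03,0.02,0.004,0,0],[0.03,0.015,0.002,-0.01,0],[0.03,0.005,0,-0.01,0],[0.03,0,0,-0.01,0],[0.03,0,0,-0.01,0],[0.03,0,0,0,0]]

```text
clock: 6.35
ee_pos: [0.5344, 0.2646, 0.1283]
ee_rot: [3.141, 0.002, 0.322]
wrist_force: [-0.4, 0.1, -0.3]
grip_width: 0.591
```

```bash
python3 - <<'E'
from h import *
s=r.sense();p=np.array(s['ee_pos']);print(s['clock'],p,s['ee_rot'],s['wrist_force'])
c=r.camera_info('wrist');a=r.snapshot('wrist')
h=cv2.cvtColor(a,cv2.COLOR_BGR2HSV).astype(int);box=h[280:370,225:345]
m=((box[...,1]>75)&(box[...,0]<25)).astype(np.uint8)
cn=cv2.convexHull(np.vstack([q for q in cv2.findContours(m,0,2)[0] if cv2.contourArea(q)>30]));e=cv2.fitEllipse(cn)
q=plane('wrist',e[0][0]+225,e[0][1]+280,p[2]+.0315,c);print('off',q-p,e)
E
```

```text
6.35 [0.53439463 0.2645858  0.12832417] [3.14148926e+00 2.17913042e-03 3.21905722e-01] [-0.38351654  0.08228792 -0.32489097]
off [ 0.0001103  -0.00050875  0.0315    ] ((60.07408905029297, 37.62772750854492), (66.73713684082031, 76.9368667602539), 90.18904113769531)
```

Call:
servo_tool:
  moves:
    - [[0.03,0.001,0.0015,-0.01,0],[0.03,0,0,-0.015,0],[0.03,0,0,-0.015,0],[0.03,0,0,-0.015,0],[0.03,0,0,-0.015,0],[0.03,0,0,-0.01,0],[0.03,0,0,-0.005,0],[0.03,0,0,0,0]]

```text
clock: 7.4
ee_pos: [0.5363, 0.2663, 0.0441]
ee_rot: [3.142, 0.0, 0.322]
wrist_force: [0.1, 0.3, -1.0]
grip_width: 0.588
```

Call:
servo_tool:
  moves:
    - [[0.03,0,0,-0.003,0],[0.03,0,0,-0.002,0],[0.03,0,0,-0.001,0],[0.03,0,0,-0.001,0],[0.03,0,0,-0.001,0],[0.03,0,0,0,0],[0.03,0,0,0,0],[0.03,0,0,0,0]]

```text
clock: 8.4
ee_pos: [0.5364, 0.2663, 0.0365]
ee_rot: [3.141, -0.0, 0.322]
wrist_force: [-0.9, -1.5, 2.4]
grip_width: 0.587
```

Call:
servo_tool:
  moves:
    - [[0.03,0,0,-0.001,0],[0.03,0,0,0,0],[0.0854,0,0,0,0],[0.0854,0,0,0,0],[0.0854,0,0,0,0],[0.0854,0,0,0,0],[0.0854,0,0,0,0],[0.0854,0,0,0,0]]

```text
clock: 9.4
ee_pos: [0.5363, 0.2663, 0.0353]
ee_rot: [3.141, 0.0, 0.322]
wrist_force: [0.1, -0.2, -0.7]
grip_width: 1.002
```

Call:
servo_tool:
  moves:
    - [[0.0854,0,0,0.01,0],[0.0854,0,0,0.02,0],[0.0854,0,0,0.03,0],[0.0854,0,0,0.03,0],[0.0854,0,0,0.03,0],[0.0854,0,0,0.02,0],[0.0854,-0.02,-0.005,0.01,0],[0.0854,-0.02,-0.005,0,0]]

```text
clock: 10.4
ee_pos: [0.4964, 0.2564, 0.1871]
ee_rot: [3.142, -0.003, 0.322]
wrist_force: [-0.4, 0.1, -0.3]
grip_width: 0.999
```

```bash
python3 - <<'E'
from h import *
s=r.sense();print(s['clock'],s['ee_pos'],s['ee_rot'],s['wrist_force'])
c=r.camera_info('wrist');a=r.snapshot('wrist')
q=proj('wrist',(.5355,.2655,.068),c);print(q,proj('wrist',(.5355,.2655,.083),c),proj('wrist',(.605,.058,.092),c))
cv2.imwrite('pics/w4.png',np.hstack([a[:300],cv2.resize(r.snapshot('scene')[110:220,290:380],(240,300))]))
E
```

```text
10.4 [0.49639482 0.25635782 0.18705983] [ 3.14155787e+00 -2.85751315e-03  3.21749593e-01] [-0.35403057  0.11006554 -0.28337336]
[288.9898497  148.37782316] [289.24171384 151.52551756] [613.27785565 152.59577009]
```

View pics/w4.png

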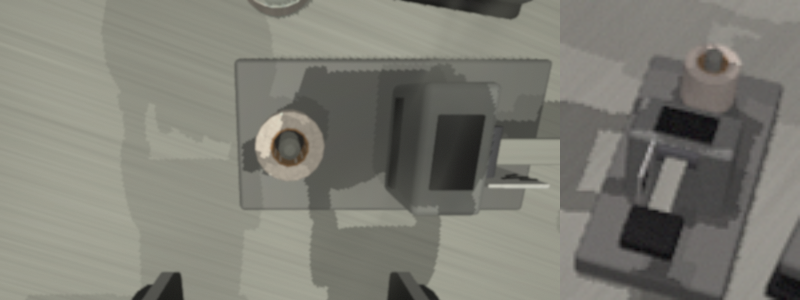

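The roll sits flat on the hub: ring centre (290,146) against the predicted (289,148), and about 70 px diameter as expected at that height. Spindle tip at the bore centre. Now I shut the gripper and move near the pad.

Call:
servo_tool:
  moves:
    - [[0,0.005,-0.02,0.0,0],[0,0.005,-0.03,0,0],[0,0.005,-0.03,0,0],[0,0.005,-0.03,0,0],[0,0.005,-0.03,0,0],[0,0.005,-0.03,0,0],[0,0.0,-0.01,0,0],[0,0,0,0,0]]

```text
clock: 11.5
ee_pos: [0.5266, 0.0755, 0.1853]
ee_rot: [-3.142, 0.0, 0.32]
wrist_force: [-0.3, 1.1, -0.1]
grip_width: -0.004
```

```bash
python3 - <<'E'
from h import *
s=r.sense();print(s['clock'],s['ee_pos'],s['ee_rot'],s['wrist_force'],s['grip_width'])
c=r.camera_info('wrist');a=r.snapshot('wrist');cv2.imwrite('pics/w5.png',a)
print(proj('wrist',(.605,.059,.092),c))
g=cv2.cvtColor(a,cv2.COLOR_BGR2HSV)
u,v=proj('wrist',(.605,.059,.092),c).astype(int);x0,y0=max(u-50,0),max(v-50,0)
m=(g[y0:v+50,x0:u+50,2]<50).astype(np.uint8);k,l,st,ce=cv2.connectedComponentsWithStats(m);i=1+st[1:,4].argmax()
print(st[i],ce[i]+[x0,y0]);print(plane('wrist',*(ce[i]+[x0,y0]),.092,c))
E
```

```text
11.5 [0.52659958 0.07553623 0.18525284] [-3.14150616e+00  8.90705801e-05  3.20051258e-01] [-0.33497265  1.06736516 -0.12696184] -0.004023919081391787
[346.49564726 108.32489808]
[  22   15   63   69 3993] [348.44277486 106.26296018]
[0.60658636 0.0582754  0.092     ]
```

View pics/w5.png

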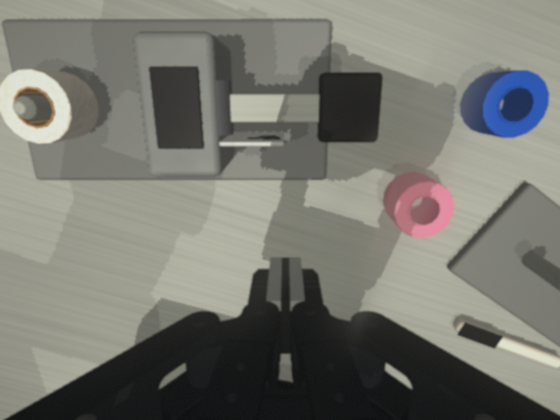

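Pad centre at (350,107), so ≈(0.6065, 0.0575, 0.092). It measures 63×69 px, which fits 40×44 mm. The scale plate is at (250,142), clear of the fingers. Going above the pad.

Call:
servo_tool:
  moves:
    - [[0,0.015,-0.004,0,0],[0,0.02,-0.005,0,0],[0,0.02,-0.005,-0.01,0],[0,0.02,-0.003,-0.02,0],[0,0.005,-0.001,-0.02,0],[0,0,0,-0.02,0],[0,0,0,-0.01,0],[0,0,0,0,0]]

```text
clock: 12.55
ee_pos: [0.6056, 0.0588, 0.1046]
ee_rot: [-3.141, 0.002, 0.322]
wrist_force: [-0.4, 0.6, 0.2]
grip_width: 0.0
```

Call:
servo_tool:
  moves:
    - [[0,0.001,-0.001,-0.004,0],[0,0,0,-0.004,0],[0,0,0,-0.004,0],[0,0,0,-0.004,0],[0,0,0,-0.004,0],[0,0,0,-0.004,0],[0,0,0,0,0],[0,0,0,0,0]]

```text
clock: 13.55
ee_pos: [0.6075, 0.0572, 0.0815]
ee_rot: [3.141, -0.0, 0.322]
wrist_force: [-0.1, -1.0, 3.6]
grip_width: -0.0
```

```bash
python3 - <<'E'
from h import *
s=r.sense();print(s['clock'],s['ee_pos'],s['wrist_force'],s['grip_width'])
a=r.snapshot('wrist');b=r.snapshot('scene')
cv2.imwrite('pics/w6.png',np.hstack([a[:, :],cv2.resize(b[120:225,275:335+20],(240,420))[:, :240]]))
E
```

```text
13.55 [0.60746364 0.05723951 0.081536  ] [-0.11364434 -1.03610091  3.59223396] -0.00014953433573444228
```

View pics/w6.png

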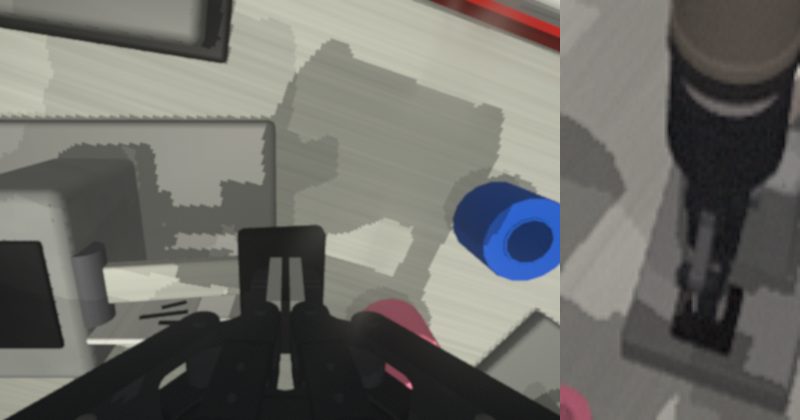

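Wrist view: fingers centred on the pad (tip ≈285 against pad 240–325), and the scale marks are visible at about (160,310). Sunk 10.5 mm at 3.6 N, as the spring should give. I press on to half way.

Call:
servo_tool:
  moves:
    - [[0,0,0,-0.002,0],[0,0,0,-0.002,0],[0,0,0,-0.002,0],[0,0,0,-0.001,0],[0,0,0,0,0],[0,0,0,0,0],[0,0,0,0,0],[0,0,0,0,0]]

```text
clock: 14.65
ee_pos: [0.6073, 0.0577, 0.0744]
ee_rot: [-3.141, -0.0, 0.322]
wrist_force: [-1.4, 1.0, 5.4]
grip_width: -0.001
```

```bash
python3 - <<'E'
from h import *
s=r.sense();print(s['clock'],s['ee_pos'],s['wrist_force'],s['grip_width'])
a=r.snapshot('wrist');
cv2.imwrite('pics/w7.png',cv2.resize(a[210:400,70:340],(800,563),interpolation=cv2.INTER_CUBIC))
E
```

```text
14.65 [0.60728951 0.05770481 0.0743688 ] [-1.35384704  0.98933212  5.41385576] -0.0006252283598040002
```

View pics/w7.png

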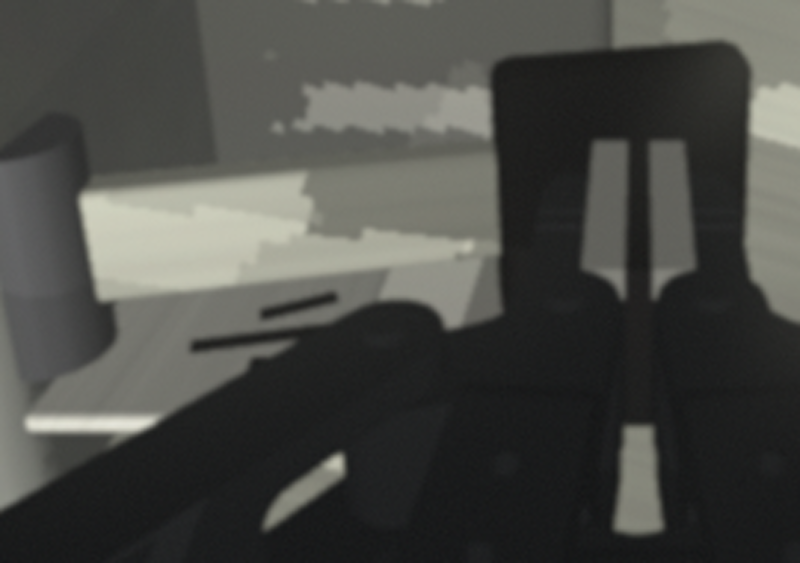

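```bash
python3 - <<'E'
from h import *
c=r.camera_info('wrist');s=r.sense();print(s['wrist_force'][2],s['ee_pos'][2])
yaw=.323;X=np.array([np.cos(yaw),np.sin(yaw),0]);Y=np.array([-np.sin(yaw),np.cos(yaw),0])
for pc in ((.6065,.0575),(.607,.0572)):
  H=np.array([*pc,0])+.085*Y
  for th in(.14,.18,.22,.26,.30):
    P=[H+.022*X-Y*d*np.cos(th)+np.array([0,0,.092-d*np.sin(th)]) for d in(.065,.105)]
    q=np.array([proj('wrist',p,c) for p in P]);print(th,q.round(1).tolist(),'slope',round((q[1,1]-q[0,1])/(q[1,0]-q[0,0]),3))
print('seen slope',(45-62)/(748-493.), 'mid',(236.4+322.4)/2,(230.9+225.2)/2)
E
```

```text
5.216335392328462 0.07438089477592782
0.14 [[233.4, 239.8], [327.9, 234.4]] slope -0.057
0.18 [[233.2, 237.4], [325.3, 230.8]] slope -0.072
0.22 [[232.8, 235.1], [322.4, 227.4]] slope -0.086
0.26 [[232.2, 232.8], [319.3, 224.2]] slope -0.099
0.3 [[231.4, 230.7], [316.1, 221.2]] slope -0.113
0.14 [[234.4, 239.0], [328.9, 233.6]] slope -0.057
0.18 [[234.2, 236.6], [326.3, 230.0]] slope -0.071
0.22 [[233.8, 234.2], [323.4, 226.6]] slope -0.085
0.26 [[233.2, 232.0], [320.3, 223.4]] slope -0.099
0.3 [[232.4, 229.9], [317.0, 220.4]] slope -0.112
seen slope -0.06666666666666667 mid 279.4 228.05
```

```bash
python3 - <<'E'
from h import *
b=r.snapshot('scene');a=r.snapshot('top')
C=np.zeros((420,800,3),np.uint8);C[:,:500]=cv2.resize(b[90:385,125:476],(500,420));C[:260,500:]=cv2.resize(a[140:290,150:420],(300,167)).repeat(1,0)[:260] if False else cv2.resize(a[140:290,150:420],(300,260))
cv2.imwrite('pics/f.png',C);s=r.sense();print(s['clock'],s['ee_pos'],s['wrist_force'])
E
```

```text
14.8 [0.60730877 0.05772033 0.07437698] [-0.26307591  0.10014786  4.62745454]
```

View pics/f.png

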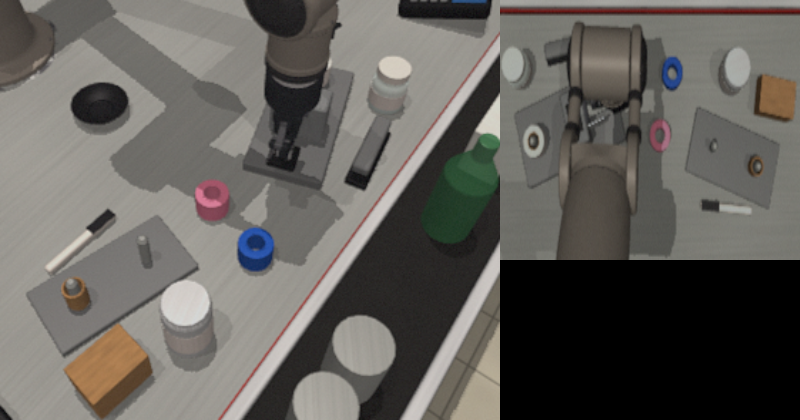

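The roll is on the spindle (top inset 535,140), the roll's old post is empty and the spent core is still on its own. Everything else is where it was. The lever is steady at about half way, so I hand the job in.

```bash
python3 -c "
from plant import r
print(r.finish_job()); s=r.sense(); print(s['clock'],s['wrist_force'])"
```

```text
the job is handed in; nothing more can be done
None
the job is handed in; nothing more can be done
```

I put the full white roll on the dispenser spindle and let go of it. I then pressed the feed lever to about half way with the shut gripper and handed the job in at 14.8 s, still holding it there.

- **Roll:** after release it appeared flat and centred on the hub, within about 2 px of the position and size expected when fully home.
- **Lever:**
  - The fingertips ended at z = 0.0744 m, so the pad had sunk about 17.6 mm. The upward force was 4.6–5.4 N, against about 5 N expected at half way.
  - The angle estimates disagreed somewhat. The pad's edge slope gave about 0.17 rad, its position in the image about 0.25, and its height 0.21–0.25. I took these as about 0.22 rad, well short of the 0.44 stop.
  - I could not read the scale marks against the lever, because the gripper hid part of the scale.
- **Other things:** in the last picture the spent core was still on its post and I saw nothing else moved.

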